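# Open a spare gas bottle whose cap may have a left-hand thread

## Task

Get the spare gas bottle ready for its regulator: lift the plastic transport hood off it and stand the hood upright on the free worktop beside the bottle, then unscrew the steel sealing cap underneath. Nobody knows whether this cap has an ordinary or a left-hand thread, so feel out carefully which way it gives, never forcing it against its stop, loosen it and lift it off; finish still holding the cap in the gripper, upright and clear above the open neck. Leave the mug, timer, lighter, jar and tape where they are.

Things in the scene. Friction and masses are not known exactly. Their poses are not given: they have to be found in the camera images.
- gas_bottle: squat grey steel gas bottle, full and heavy, it stays where it stands: 120 mm in diameter, flat shoulder 120 mm above the worktop, brass neck 28 mm in diameter whose top is 150 mm above the worktop. Origin: centre of its underside, on the worktop; z up along the axis of the neck
- hood: grey plastic transport hood that stands loosely on the bottle's shoulder, over the cap: an upside-down cup, open below, 78 mm in diameter, 68 mm high, 110 g, with a round knob 30 mm in diameter on top from 68 to 95 mm above its lower edge, by which it is lifted. Inside it is 70 mm wide and 64 mm high. Origin: centre of its lower edge; z up. It must rise 55 mm before it clears the cap
- cap: round steel sealing cap screwed on the neck, under the hood: knurled skirt 47 mm in diameter, 24 mm high, with a wing bar across its top, 40 mm long and 12 mm thick, from 24 to 42 mm above the cap's lower edge; 120 g. Origin: centre of its lower edge, 132 mm above the worktop when screwed on; z up along the screw axis, x along the wing bar
- neck_top (a point): centre of the neck's top, inside the cap. Short thread: tightening, the cap stops within 10 degrees; loosening, it turns easily without rising, and turned 45 to 90 degrees it lifts straight off (before that, by 1 mm only). Over 1.3 N m against the stop is forcing. Seen from above it loosens either counter-clockwise or clockwise: this changes from start to start and nothing shows it
- mug: white mug, 83 mm in diameter, 94 mm high, left of the bottle; leave it alone. Origin: centre of its underside
- timer: red and white egg timer, 65 mm in diameter, 52 mm high, behind and left of the bottle; leave it alone. Origin: centre of its underside
- lighter: long gas lighter with a red handle, 243 mm long, 17 mm high, lying behind the bottle; leave it alone. Origin: centre of its underside
- jar: spice jar, 41 mm in diameter, 105 mm high, behind and right of the bottle; leave it alone. Origin: centre of its underside
- tape: roll of beige tape lying flat, 104 mm in diameter, 25 mm high, on the worktop right of the bottle; leave it alone. Origin: centre of its underside

How it is judged:
By the outcome, as a careful person would: the job done as asked, in the order asked, and still so for the second after the job is handed in, while the arm keeps its last pose, push and grip.
It also fails if it takes over 61 s, if anything falls off the work surface, if the arm or the gripper's body presses on something with over 40 N, if the wrist force passes 120 N, or if a joint passes its speed limit or range.

## Robot

A 6-joint arm with a two-finger parallel gripper is mounted at the origin on a cart in front of the work surface, level with it; the furniture and walls round the work are solid. World frame = base frame: x ahead of the robot, y to its left, z up, the work surface at z = 0. Lengths are in m, angles in degrees, forces in N, time in s.
With the tool pointing down it reaches from about 0.275 to 0.825 m from the base axis. Payload 5.2 kg.
Tool frame: the origin (TCP) lies midway between the tips of the shut fingers; the grasp point (between the pads) lies 19 mm behind it (grip_point_offset is the distance from the TCP to the grasp point, in m); z points along the fingers, y is the line along which they close (so a half turn about z gives the same grasp; the last joint's range is limited). The gripper opens to 93 mm and grips with 3 to 60 N. Pads are 15 mm wide; open, the fingers measure 128 mm over their backs; the gripper's body (75 mm by 188 mm) begins 65 mm behind the grasp point.
Start: joints at [52.666, 14.817, 87.949, -0, 77.235, -11.62], TCP at [0.239, 0.496, 0.219] pointing down, gripper open.
Joint ranges: [-179.93, 179.93], [-52.35, 119.4], [10.71, 147.94], [-69.91, 249.91], [12.55, 155.21], [-178.61, 178.61]. Speed limits (degrees/s): [147.25, 147.25, 180, 180, 180, 180].

## Interface

Orientations are given as [roll, pitch, yaw] about the fixed x, y, z axes, in that order (R = Rz(yaw) Ry(pitch) Rx(roll)).
In Python, from bench import observe, capture, camera_params, sign_off, grip_point_offset gives the robot as it stands. The module is installed in compiled form; this text tells all that it offers.
- The arm moves only by the tool jog_arm, never from a script. Its argument "series" is a list of rows, each an object of numbers: "fingers": the opening, from 0 (shut) to 1 (fully open); "x", "y", "z": the shift along the world's x, y, z in mm; "roll": the turn about the world's z in degrees. In form: [{"fingers": .., "x": .., "y": .., "z": .., "roll": ..}, ...]. A call has 1 to 12 rows; each row is the pose to reach, as a shift and turn from the pose commanded when the call began; what a row does not reach only later rows make up. A row lasts 1/10 s, in which the tool goes at most 50 mm and 8.59 degrees, less where a joint would pass 70% of its speed; a pose out of reach is approached as far as the arm can. A call with a gripper value outside its range is refused whole. The fingers move at their own pace and stop on an object; "grip_force" is the grip in N (left out, the last holds). Time passes only in rows, so rows that repeat a pose let the fingers close. It gives the time, the measured TCP pose, the force, the opening and the grip force at its end, in the units of the state.
- observe(): the state, without advancing time (a new reading comes with each control period).
- capture(name): name is "side" or "top"; returns the picture (420x560x3 uint8, blue, green, red); there is no depth.
- camera_params(name): a dict with "fx", "fy", "cx", "cy" (pixels), "R" (3x3) and "t" (3): a world point X has camera coordinates R X + t. Camera axes: x right, y down, z forward; pixel columns grow to the right and rows downward; lengths in m; the calibration is good to about 2 mm. A picture is of the moment at which its call begins. camera_params takes no time and is no camera call.
- sign_off(): hands the job in; it is judged then, once.
The state is a dict: "time": time; "q": joint angles; "qd": joint speeds; "effort": joint torques, N m; "tcp_pos": TCP position; "tool_rot": TCP orientation; "wrist_force": force on the tool from outside, world axes, zero at the start; "moment": the same for the moment, N m; "width": finger opening in m; "grasp_force": force on a finger pad.
Only numpy, scipy, OpenCV 4.12 (cv2) and the standard library are available. Lean on these libraries where they do the work, as an engineer would, in place of code of your own. Each camera call takes 0.05 s, during which the arm holds its last target. There are 200 camera calls.

## Working session

There is one attempt and no reset: what is moved stays moved. The work goes in short steps, Python scripts to look and compute and a tool call to move; the robot and the scene stay as the last step left them, time stands still between calls to the robot, and variables do not carry over. Pictures are saved under pics/ and viewed, at most 10 in all, crops included, and the job is handed in when it is done.

Besides the shell and the picture viewer there is one more tool, called after "Call:" as a command line: name --argument value ..., lists and objects as JSON in quotes. jog_arm: Moves the arm, as the interface text tells. Its arguments: {"type":"object","properties":{"series":{"type":"array","items":{"type":"object","properties":{"fingers":{"type":"number"},"x":{"type":"number"},"y":{"type":"number"},"z":{"type":"number"},"roll":{"type":"number"}}}},"grip_force":{"type":"number"}},"required":["series"]}

```bash
mkdir -p pics; python3 - <<'E'
from bench import *
import cv2
print(observe(),grip_point_offset)
for n in("side","top"):
    cv2.imwrite(f"pics/{n}0.png",capture(n)); p=camera_params(n); print(n,p)
E
```

```text
{'time': 0.0, 'q': array([ 5.26650024e+01,  1.48574604e+01,  8.80098604e+01, -6.25156591e-04,
        7.72325426e+01, -1.16183731e+01]), 'qd': array([-0.06687817,  0.05487422,  0.02232179, -0.02977914,  0.01026448,
       -0.04888877]), 'effort': array([ 6.97511805e-04, -4.37318015e+01, -2.83998549e+01,  7.20693637e-02,
        4.13870509e-02, -1.39300791e-04]), 'tcp_pos': array([0.23830259, 0.49510969, 0.21784311]), 'tool_rot': array([-1.79902060e+02, -1.95147131e-02,  1.54283498e+02]), 'wrist_force': array([ 0.44084974, -0.30690206, -0.27707878]), 'moment': array([ 0.00107298,  0.01407654, -0.01869418]), 'grasp_force': 0.0, 'width': 0.09303074021407347} 0.0188
side {'fx': 407.64060981266385, 'fy': 407.64060981266385, 'cx': 279.52904986897767, 'cy': 213.19383038694323, 'R': array([[-9.91905607e-01, -1.26977369e-01,  1.23318955e-04],
       [-6.78994625e-02,  5.29587182e-01, -8.45533606e-01],
       [ 1.07298325e-01, -8.38697898e-01, -5.33922190e-01]]), 't': array([0.536997  , 0.13937966, 0.88612682])}
top {'fx': 389.0380662551249, 'fy': 389.0380662551249, 'cx': 285.57066414305615, 'cy': 205.29683406793487, 'R': array([[ 0.02206733, -0.99974028, -0.00569315],
       [-0.99340382, -0.02128582, -0.1126755 ],
       [ 0.11252505,  0.00814205, -0.99361553]]), 't': array([-0.02862783,  0.54075737,  0.97945697])}
```

View pics/side0.png

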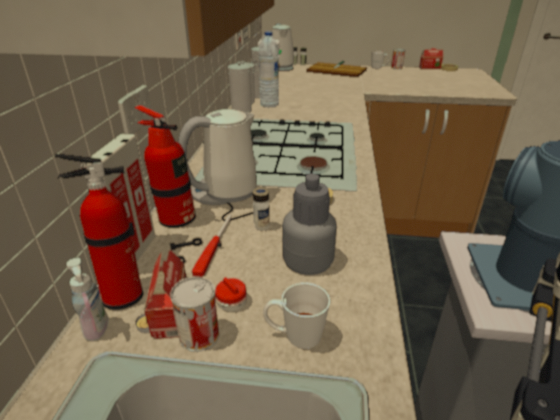

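View pics/top0.png

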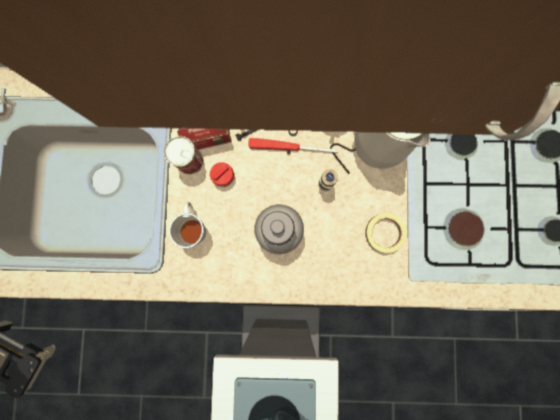

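```bash
cat > h.py <<'E'
from bench import *
import numpy as np, cv2
def ray(n,u,v,z):
    p=camera_params(n); R,t=np.array(p["R"]),np.array(p["t"])
    c=-R.T@t; d=R.T@np.array([(u-p["cx"])/p["fx"],(v-p["cy"])/p["fy"],1])
    return c+d*(z-c[2])/d[2]
def pix(n,X):
    p=camera_params(n); c=p["R"]@np.array(X)+p["t"]; return p["fx"]*c[0]/c[2]+p["cx"],p["fy"]*c[1]/c[2]+p["cy"]
def crop(f,n,u,v,w,h,k,img=None):
    im=cv2.imread(f) if img is None else img
    cv2.imwrite(n,cv2.resize(im[v:v+h,u:u+w],None,fx=k,fy=k,interpolation=cv2.INTER_CUBIC))
E
python3 - <<'E'
from h import *
t=cv2.imread("pics/top0.png");s=cv2.imread("pics/side0.png")
a=cv2.resize(t[185:265,235:325],None,fx=4.4,fy=4.4,interpolation=2)
b=cv2.resize(s[165:285,265:355],None,fx=4.4,fy=4.4,interpolation=2)
o=np.zeros((528,792,3),np.uint8);o[:a.shape[0],:396]=a;o[:,396:]=b
cv2.imwrite("pics/c0.png",o)
print("knob",ray("top",278,227,.215),ray("side",313,178,.215))
print("mug",ray("top",188,232,.094),"tape",ray("top",385,234,.025),"jar",ray("top",328,180,.105),"edge",ray("top",280,300,0),"timer",ray("top",222,174,.05))
E
```

```text
knob [ 0.47403514 -0.00345159  0.215     ] [0.47290094 0.00775536 0.215     ]
mug [0.46408656 0.21689745 0.094     ] tape [ 0.47273037 -0.27541029  0.025     ] jar [ 0.59659605 -0.11875057  0.105     ] edge [ 0.29634301 -0.00758879  0.        ] timer [0.61651112 0.14819363 0.05      ]
```

View pics/c0.png

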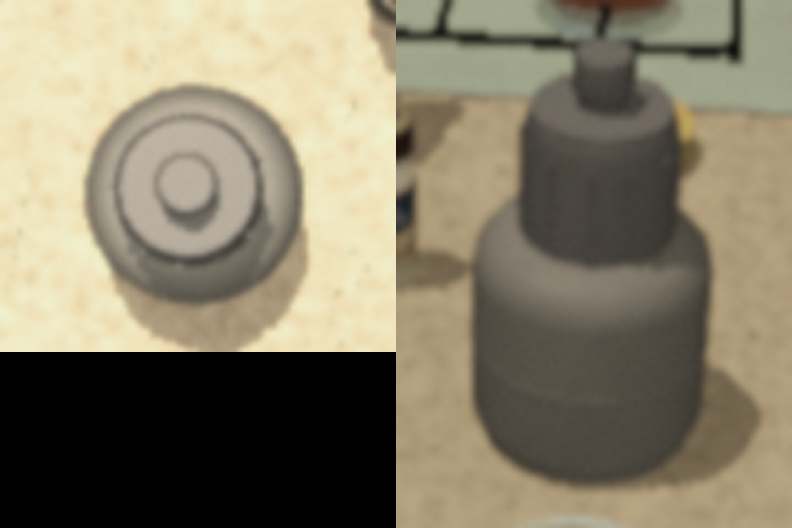

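```bash
python3 - <<'E'
from h import *
print(ray("top",277.5,226.4,.215),ray("side",312.7,176.8,.215),ray("top",278,227.5,.188), ray("top",279.1,229.2,.08))
for z in (.12,.14): print(ray("side",265+(598-396)/4.4,165+258/4.4,.12))
print([pix("side",(.473,0,z)) for z in(0,.12,.188,.215)])
E
```

```text
[ 0.47527555 -0.00236808  0.215     ] [0.47380387 0.00259119 0.215     ] [ 0.47447864 -0.00276476  0.188     ] [ 0.47635559 -0.00271224  0.08      ]
[0.47178632 0.02989411 0.12      ]
[0.47178632 0.02989411 0.12      ]
[(np.float64(309.040321441873), np.float64(259.86458059428855)), (np.float64(311.21358122556876), np.float64(215.9023088179722)), (np.float64(312.5928726234712), np.float64(188.00100417495145)), (np.float64(313.17432300270275), np.float64(176.239005085846))]
```

Call:
jog_arm --series '[{"z": 50,"fingers": 1},{"x": 0,"y": -30,"z": 60,"roll": -8},{"x": 235.5,"y": -497.5,"z": 60,"roll": -64},{"x": 235.5,"y": -497.5,"z": 60,"roll": -64},{"x": 235.5,"y": -497.5,"z": 60,"roll": -64},{"x": 235.5,"y": -497.5,"z": 60,"roll": -64},{"x": 235.5,"y": -497.5,"z": 60,"roll": -64},{"x": 235.5,"y": -497.5,"z": 60,"roll": -64},{"x": 235.5,"y": -497.5,"z": 60,"roll": -64},{"x": 235.5,"y": -497.5,"z": 60,"roll": -64},{"x": 235.5,"y": -497.5,"z": 60,"roll": -64},{"x": 235.5,"y": -497.5,"z": 60,"roll": -64}]' --grip_force 15

```text
invalid input
```

Call:
jog_arm --series '[{"fingers": 1,"x": 0,"y": 0,"z": 50,"roll": 0},{"fingers": 1,"x": 0,"y": -30,"z": 60,"roll": -8},{"fingers": 1,"x": 235.5,"y": -497.5,"z": 60,"roll": -64},{"fingers": 1,"x": 235.5,"y": -497.5,"z": 60,"roll": -64},{"fingers": 1,"x": 235.5,"y": -497.5,"z": 60,"roll": -64},{"fingers": 1,"x": 235.5,"y": -497.5,"z": 60,"roll": -64},{"fingers": 1,"x": 235.5,"y": -497.5,"z": 60,"roll": -64},{"fingers": 1,"x": 235.5,"y": -497.5,"z": 60,"roll": -64},{"fingers": 1,"x": 235.5,"y": -497.5,"z": 60,"roll": -64},{"fingers": 1,"x": 235.5,"y": -497.5,"z": 60,"roll": -64},{"fingers": 1,"x": 235.5,"y": -497.5,"z": 60,"roll": -64},{"fingers": 1,"x": 235.5,"y": -497.5,"z": 60,"roll": -64}]' --grip_force 15

```text
time: 1.3
tcp_pos: [0.4639, 0.017, 0.2785]
tool_rot: [-180.0, -0.0, 90.3]
wrist_force: [0.8, 1.7, -0.4]
width: 0.0932
grasp_force: 0.0
```

Call:
jog_arm --series '[{"fingers": 1,"x": 10.5,"y": -20.5,"z": 0,"roll": 0},{"fingers": 1,"x": 10.5,"y": -20.5,"z": 0,"roll": 0},{"fingers": 1,"x": 10.5,"y": -20.5,"z": -40,"roll": 0},{"fingers": 1,"x": 10.5,"y": -20.5,"z": -65,"roll": 0},{"fingers": 1,"x": 10.5,"y": -20.5,"z": -80,"roll": 0},{"fingers": 0.6,"x": 10.5,"y": -20.5,"z": -86,"roll": 0},{"fingers": 0.4,"x": 10.5,"y": -20.5,"z": -86,"roll": 0}]'

```text
time: 2.0
tcp_pos: [0.4732, -0.0005, 0.1921]
tool_rot: [-179.9, -0.0, 90.3]
wrist_force: [-0.0, 0.1, 0.6]
width: 0.0817
grasp_force: 0.0
```

```bash
python3 - <<'E'
from h import *
t=capture("top");s=capture("side")
a=cv2.resize(t[185:265,235:325],None,fx=4.4,fy=4.4,interpolation=2)
b=cv2.resize(s[125:245,265:355],None,fx=4.4,fy=4.4,interpolation=2)
o=np.zeros((528,792,3),np.uint8);o[:a.shape[0],:396]=a;o[:,396:]=b
cv2.imwrite("pics/c1.png",o);o=observe();print(o["tcp_pos"],o["width"],o["wrist_force"])
E
```

```text
[ 0.4744046  -0.00107198  0.19349215] 0.0736193504365744 [-0.14634516  0.75514658 -0.26374865]
```

View pics/c1.png

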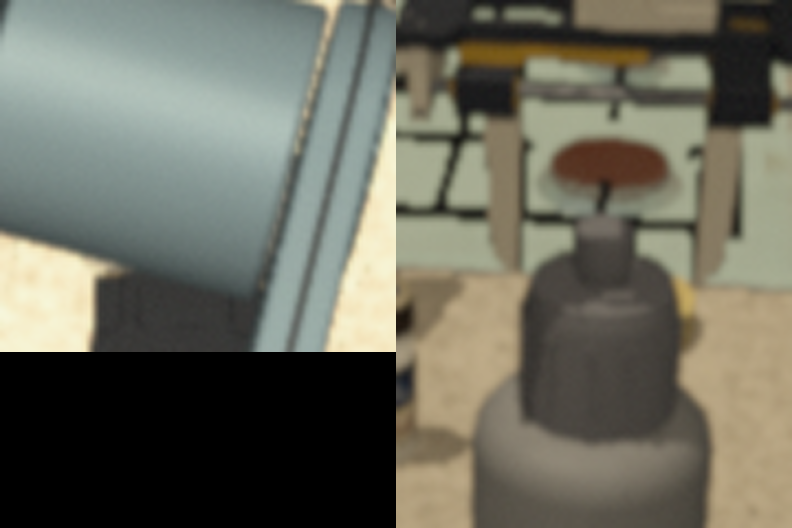

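The fingers straddle the knob evenly: tips at crop x≈506 and 708, knob at 606. Closing.

Call:
jog_arm --series '[{"fingers": 0.2,"x": 0,"y": 0,"z": 0,"roll": 0},{"fingers": 0.2,"x": 0,"y": 0,"z": 0,"roll": 0},{"fingers": 0.2,"x": 0,"y": 0,"z": 0,"roll": 0},{"fingers": 0.2,"x": 0,"y": 0,"z": 0,"roll": 0},{"fingers": 0.2,"x": 0,"y": 0,"z": 0,"roll": 0},{"fingers": 0.2,"x": 0,"y": 0,"z": 0,"roll": 0},{"fingers": 0.2,"x": 0,"y": 0,"z": 0,"roll": 0},{"fingers": 0.2,"x": 0,"y": 0,"z": 0,"roll": 0}]' --grip_force 15

```text
time: 2.9
tcp_pos: [0.4742, -0.0015, 0.1927]
tool_rot: [180.0, 0.0, 90.3]
wrist_force: [0.3, -0.3, -0.2]
width: 0.0298
grasp_force: 15.0
```

Call:
jog_arm --series '[{"fingers": 0,"x": 0,"y": 0,"z": 5,"roll": 0},{"fingers": 0,"x": 0,"y": 0,"z": 15,"roll": 0},{"fingers": 0,"x": 0,"y": 0,"z": 30,"roll": 0},{"fingers": 0,"x": 0,"y": 0,"z": 50,"roll": 0},{"fingers": 0,"x": 0,"y": 0,"z": 70,"roll": 0},{"fingers": 0,"x": 0,"y": 0,"z": 90,"roll": 0},{"fingers": 0,"x": 0,"y": 0,"z": 90,"roll": 0},{"fingers": 0,"x": 0,"y": 0,"z": 90,"roll": 0}]' --grip_force 18

```text
time: 3.7
tcp_pos: [0.4741, -0.0015, 0.2828]
tool_rot: [180.0, 0.0, 90.3]
wrist_force: [-0.3, 0.2, -3.1]
width: 0.0299
grasp_force: 18.0
```

Call:
jog_arm --series '[{"fingers": 0,"x": -10,"y": -30,"z": 0,"roll": 0},{"fingers": 0,"x": -25,"y": -70,"z": 0,"roll": 0},{"fingers": 0,"x": -40,"y": -110,"z": 0,"roll": 0},{"fingers": 0,"x": -50,"y": -140,"z": 0,"roll": 0},{"fingers": 0,"x": -50,"y": -140,"z": -20,"roll": 0},{"fingers": 0,"x": -50,"y": -140,"z": -60,"roll": 0},{"fingers": 0,"x": -50,"y": -140,"z": -100,"roll": 0},{"fingers": 0,"x": -50,"y": -140,"z": -140,"roll": 0},{"fingers": 0,"x": -50,"y": -140,"z": -175,"roll": 0},{"fingers": 0,"x": -50,"y": -140,"z": -195,"roll": 0},{"fingers": 0,"x": -50,"y": -140,"z": -202,"roll": 0},{"fingers": 0,"x": -50,"y": -140,"z": -205,"roll": 0}]'

```text
time: 4.9
tcp_pos: [0.4232, -0.141, 0.0766]
tool_rot: [-179.9, -0.1, 90.3]
wrist_force: [0.8, -0.2, -1.4]
width: 0.0296
grasp_force: 18.0
```

Call:
jog_arm --series '[{"fingers": 0,"x": 0,"y": 0,"z": -1,"roll": 0},{"fingers": 0,"x": 0,"y": 0,"z": -2,"roll": 0},{"fingers": 0,"x": 0,"y": 0,"z": -3,"roll": 0},{"fingers": 0,"x": 0,"y": 0,"z": -4,"roll": 0},{"fingers": 0,"x": 0,"y": 0,"z": -4.5,"roll": 0}]'

```text
time: 5.4
tcp_pos: [0.4242, -0.1416, 0.0735]
tool_rot: [180.0, 0.0, 90.3]
wrist_force: [0.0, 1.0, -1.5]
width: 0.0296
grasp_force: 18.0
```

Call:
jog_arm --series '[{"fingers": 0,"x": 0,"y": 0,"z": -0.3,"roll": 0},{"fingers": 0,"x": 0,"y": 0,"z": -0.6,"roll": 0},{"fingers": 0,"x": 0,"y": 0,"z": -0.6,"roll": 0},{"fingers": 0,"x": 0,"y": 0,"z": -0.6,"roll": 0}]'

```text
time: 5.8
tcp_pos: [0.4241, -0.1415, 0.0726]
tool_rot: [180.0, 0.0, 90.3]
wrist_force: [-0.9, -0.3, -0.5]
width: 0.0294
grasp_force: 18.0
```

Call:
jog_arm --series '[{"fingers": 0,"x": 0,"y": 0,"z": -0.5,"roll": 0},{"fingers": 0,"x": 0,"y": 0,"z": -1,"roll": 0},{"fingers": 0,"x": 0,"y": 0,"z": -1,"roll": 0},{"fingers": 0,"x": 0,"y": 0,"z": -1,"roll": 0}]'

```text
time: 6.2
tcp_pos: [0.4246, -0.1417, 0.0722]
tool_rot: [179.9, 0.0, 90.3]
wrist_force: [0.1, 1.2, 5.1]
width: 0.03
grasp_force: 18.0
```

Contact (5 N). Release, rise, then return towards the bottle but stay out of the view.

Call:
jog_arm --series '[{"fingers": 0.5,"x": 0,"y": 0,"z": 0,"roll": 0},{"fingers": 0.7,"x": 0,"y": 0,"z": 0,"roll": 0},{"fingers": 0.7,"x": 0,"y": 0,"z": 0,"roll": 0},{"fingers": 0.7,"x": 0,"y": 0,"z": 0,"roll": 0},{"fingers": 0.7,"x": 0,"y": 0,"z": 10,"roll": 0},{"fingers": 0.7,"x": 0,"y": 0,"z": 40,"roll": 0},{"fingers": 0.7,"x": 0,"y": 0,"z": 90,"roll": 0},{"fingers": 0.7,"x": 0,"y": 0,"z": 140,"roll": 0},{"fingers": 0.7,"x": 0,"y": 0,"z": 170,"roll": 0},{"fingers": 0.7,"x": 0,"y": 0,"z": 170,"roll": 0},{"fingers": 0.7,"x": 0,"y": 0,"z": 170,"roll": 0}]'

```text
time: 7.3
tcp_pos: [0.4241, -0.1415, 0.2423]
tool_rot: [179.9, 0.1, 90.3]
wrist_force: [-0.4, 0.1, -0.8]
width: 0.0653
grasp_force: 0.0
```

```bash
python3 - <<'E'
from h import *
t=capture("top");s=capture("side")
cv2.imwrite("pics/t2.png",t);cv2.imwrite("pics/s2.png",s)
a=cv2.resize(t[195:265,245:315],None,fx=5.6,fy=5.6,interpolation=2)
b=cv2.resize(s[165:265,245:345],None,fx=4,fy=4,interpolation=2)
o=np.zeros((592,800,3),np.uint8);o[:392,:392]=a;o[:400,400:]=b
o[400:592,:240]=t[200:296,250:370].repeat(2,0).repeat(2,1)
o[400:592,400:640]=s[130:226,250:370].repeat(2,0).repeat(2,1)
cv2.imwrite("pics/c2.png",o);o=observe();print(o["tcp_pos"],o["width"],o["wrist_force"],o["q"])
E
```

```text
[ 0.42319058 -0.1409518   0.24034896] 0.06529665188151594 [-0.23183137 -0.62665479 -0.17029069] [-3.28037697e+01  3.12818940e+00  9.89661110e+01 -8.19543774e-04
  7.80507130e+01 -3.30883396e+01]
```

View pics/c2.png

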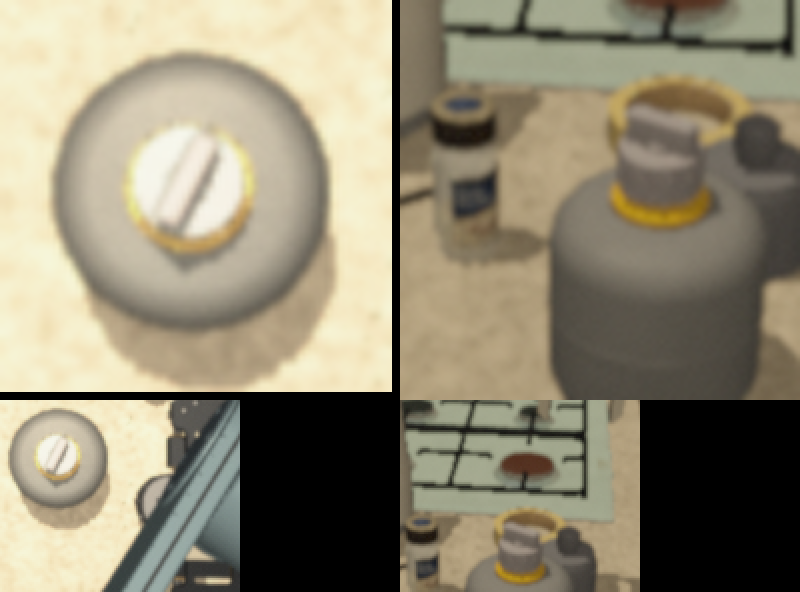

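```bash
python3 - <<'E'
from h import *
f=lambda a,b:ray("top",245+(a-2)/5.6,195+(b-2)/5.6,.174)
A=f(207,141);B=f(171,223);d=A-B
print(A,B,(A+B)/2,np.linalg.norm(d),np.degrees(np.arctan2(d[1],d[0])))
g=lambda a,b:ray("side",245+(a-402)/4,165+(b-2)/4,.174)
A=g(634,110);B=g(694,133);d=A-B
print(A,B,(A+B)/2,np.linalg.norm(d),np.degrees(np.arctan2(d[1],d[0])))
# refine: PCA over light strip
t=cv2.imread("pics/t2.png")[215:245,262:296].astype(int); print(t[...,1])
E
```

```text
[ 0.49243366 -0.00997331  0.174     ] [0.45975909 0.00345608 0.174     ] [ 0.47609638 -0.00325862  0.174     ] 0.03532670614255771 -22.34287355253446
[ 0.49274251 -0.00574006  0.174     ] [0.46054131 0.01424138 0.174     ] [0.47664191 0.00425066 0.174     ] 0.03789689630754916 -31.820368659198817
[[163 170 179 ... 174 163 155]
 [170 177 187 ... 179 171 162]
 [176 185 194 ... 185 177 166]
 ...
 [150 158 164 ... 154 147 138]
 [139 150 155 ... 146 138 130]
 [129 139 148 ... 136 128 119]]
```

Call:
jog_arm --series '[{"fingers": 0.7,"x": 15,"y": 42,"z": 0,"roll": 8},{"fingers": 0.7,"x": 33,"y": 90,"z": 0,"roll": 16},{"fingers": 0.6,"x": 51,"y": 140,"z": 0,"roll": 24},{"fingers": 0.6,"x": 51,"y": 140,"z": 0,"roll": 32},{"fingers": 0.6,"x": 51,"y": 140,"z": 0,"roll": 40},{"fingers": 0.6,"x": 51,"y": 140,"z": 0,"roll": 48},{"fingers": 0.6,"x": 51,"y": 140,"z": 0,"roll": 56},{"fingers": 0.6,"x": 51,"y": 140,"z": -20,"roll": 64.5},{"fingers": 0.6,"x": 51,"y": 140,"z": -45,"roll": 64.5},{"fingers": 0.6,"x": 51,"y": 140,"z": -70,"roll": 64.5},{"fingers": 0.6,"x": 51,"y": 140,"z": -79,"roll": 64.5},{"fingers": 0.6,"x": 51,"y": 140,"z": -82,"roll": 64.5}]'

```text
time: 8.6
tcp_pos: [0.4736, -0.0012, 0.1576]
tool_rot: [-179.9, -0.3, 154.8]
wrist_force: [0.7, -0.1, 0.4]
width: 0.0558
grasp_force: 0.0
```

Call:
jog_arm --series '[{"fingers": 0.4,"x": 0,"y": 0,"z": 0,"roll": 0},{"fingers": 0.3,"x": 0,"y": 0,"z": 0,"roll": 0},{"fingers": 0.3,"x": 0,"y": 0,"z": 0,"roll": 0},{"fingers": 0.3,"x": 0,"y": 0,"z": 0,"roll": 0}]'

```text
time: 9.0
tcp_pos: [0.4755, -0.0016, 0.1603]
tool_rot: [180.0, 0.1, 154.8]
wrist_force: [-0.0, -0.6, -0.4]
width: 0.0299
grasp_force: 0.0
```

```bash
python3 - <<'E'
from h import *
s=capture("side")
b=cv2.resize(s[140:240,260:360],None,fx=6,fy=6,interpolation=2)
cv2.imwrite("pics/c3.png",b);o=observe();print(o)
E
```

```text
{'time': 9.05, 'q': array([-1.36659410e+01,  9.99985439e+00,  1.02858424e+02,  4.31268357e-04,
        6.70649960e+01, -7.84541165e+01]), 'qd': array([ 0.03115454,  0.07616098,  0.36906649, -0.0863509 , -0.16446486,
        0.00861872]), 'effort': array([-1.01860179e-02, -3.64099216e+01, -2.60870361e+01,  3.75300588e-04,
        7.34378840e-02,  1.90515925e-04]), 'tcp_pos': array([ 0.47544493, -0.00157082,  0.16021027]), 'tool_rot': array([1.79984254e+02, 7.50935990e-02, 1.54787997e+02]), 'wrist_force': array([-0.38597084, -0.46754511,  0.69075254]), 'moment': array([ 0.01865654, -0.06719081, -0.01307309]), 'grasp_force': 0.0, 'width': 0.028992285763607156}
```

View pics/c3.png

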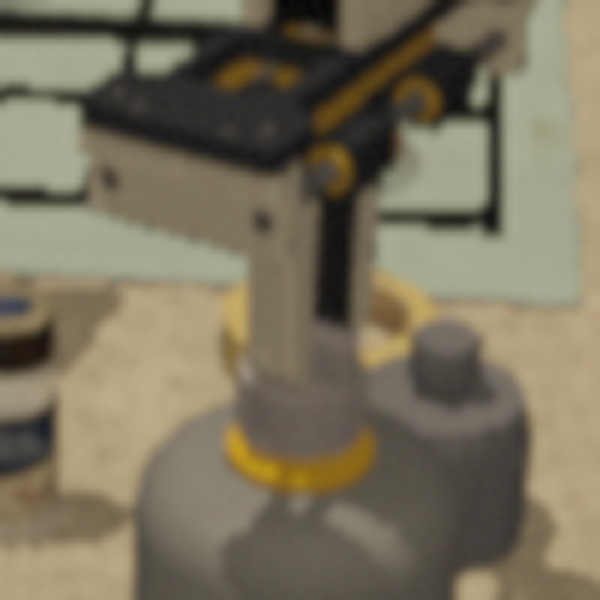

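The image shows the fingers around the wing bar, with pads parallel to it. Closing.

Call:
jog_arm --series '[{"fingers": 0.2,"x": 0,"y": 0,"z": 0,"roll": 0},{"fingers": 0.1,"x": 0,"y": 0,"z": 0,"roll": 0},{"fingers": 0,"x": 0,"y": 0,"z": 0,"roll": 0},{"fingers": 0,"x": 0,"y": 0,"z": 0,"roll": 0},{"fingers": 0,"x": 0,"y": 0,"z": 0,"roll": 0},{"fingers": 0,"x": 0,"y": 0,"z": 0,"roll": 0}]' --grip_force 25

```text
time: 9.65
tcp_pos: [0.4751, -0.0015, 0.1596]
tool_rot: [180.0, 0.0, 154.8]
wrist_force: [-0.3, 0.2, 1.6]
width: 0.0114
grasp_force: 25.0
```

```bash
cat > o.py <<'E'
from bench import observe
o=observe();print({k:o[k].round(4).tolist() if hasattr(o[k],'round') else o[k] for k in("time","tcp_pos","tool_rot","wrist_force","moment","width","grasp_force")})
E
python3 o.py
```

```text
{'time': 9.65, 'tcp_pos': [0.4751, -0.0015, 0.1596], 'tool_rot': [179.997, 0.003, 154.7838], 'wrist_force': [-0.2787, 0.227, 1.629], 'moment': [0.027, 0.0811, 0.0465], 'width': 0.011404653817014847, 'grasp_force': 24.998595714569092}
```

Feel counter-clockwise in small steps.

Call:
jog_arm --series '[{"fingers": 0,"x": 0,"y": 0,"z": 0,"roll": 1},{"fingers": 0,"x": 0,"y": 0,"z": 0,"roll": 2},{"fingers": 0,"x": 0,"y": 0,"z": 0,"roll": 3},{"fingers": 0,"x": 0,"y": 0,"z": 0,"roll": 3}]'

```text
time: 10.05
tcp_pos: [0.4751, -0.0016, 0.1596]
tool_rot: [-180.0, 0.0, 157.8]
wrist_force: [-0.9, -0.1, 1.9]
width: 0.0117
grasp_force: 25.0
```

```bash
python3 o.py
```

```text
{'time': 10.05, 'tcp_pos': [0.4751, -0.0016, 0.1596], 'tool_rot': [-179.9956, 0.0143, 157.8325], 'wrist_force': [-0.9341, -0.1457, 1.8882], 'moment': [-0.0629, 0.0504, -0.0266], 'width': 0.011650020713324723, 'grasp_force': 24.997451305389404}
```

Call:
jog_arm --series '[{"fingers": 0,"x": 0,"y": 0,"z": 0,"roll": 1},{"fingers": 0,"x": 0,"y": 0,"z": 0,"roll": 2},{"fingers": 0,"x": 0,"y": 0,"z": 0,"roll": 2}]'

```text
time: 10.35
tcp_pos: [0.4752, -0.0016, 0.1596]
tool_rot: [-180.0, 0.0, 159.8]
wrist_force: [0.1, -1.5, 2.6]
width: 0.0119
grasp_force: 25.0
```

```bash
python3 o.py
```

```text
{'time': 10.35, 'tcp_pos': [0.4752, -0.0016, 0.1596], 'tool_rot': [-179.995, 0.0155, 159.8341], 'wrist_force': [0.0767, -1.533, 2.5934], 'moment': [-0.054, 0.0378, -0.0503], 'width': 0.011926973295909287, 'grasp_force': 24.997478127479553}
```

Call:
jog_arm --series '[{"fingers": 0,"x": 0,"y": 0,"z": 0,"roll": 0.7},{"fingers": 0,"x": 0,"y": 0,"z": 0,"roll": 1.5},{"fingers": 0,"x": 0,"y": 0,"z": 0,"roll": 1.5}]'

```text
time: 10.65
tcp_pos: [0.4752, -0.0016, 0.1597]
tool_rot: [-180.0, 0.0, 161.3]
wrist_force: [0.5, -0.7, 3.5]
width: 0.0118
grasp_force: 25.0
```

```bash
python3 o.py
```

```text
{'time': 10.65, 'tcp_pos': [0.4752, -0.0016, 0.1597], 'tool_rot': [-179.9976, 0.0213, 161.3211], 'wrist_force': [0.5487, -0.6916, 3.5256], 'moment': [-0.1281, 0.0378, 0.0123], 'width': 0.011847852917142276, 'grasp_force': 24.997943937778473}
```

Call:
jog_arm --series '[{"fingers": 0,"x": 0,"y": 0,"z": 0,"roll": 0.7},{"fingers": 0,"x": 0,"y": 0,"z": 0,"roll": 1.5},{"fingers": 0,"x": 0,"y": 0,"z": 0,"roll": 1.5}]'

```text
time: 10.95
tcp_pos: [0.4752, -0.0015, 0.1596]
tool_rot: [-180.0, 0.0, 162.8]
wrist_force: [0.0, -0.7, 3.7]
width: 0.0118
grasp_force: 25.0
```

```bash
python3 o.py
```

```text
{'time': 10.95, 'tcp_pos': [0.4752, -0.0015, 0.1596], 'tool_rot': [-179.9995, 0.0138, 162.8205], 'wrist_force': [0.0368, -0.7281, 3.6891], 'moment': [-0.0963, 0.0762, 0.002], 'width': 0.011849190584429152, 'grasp_force': 24.998208582401276}
```

Call:
jog_arm --series '[{"fingers": 0,"x": 0,"y": 0,"z": 0,"roll": 0.7},{"fingers": 0,"x": 0,"y": 0,"z": 0,"roll": 1.5},{"fingers": 0,"x": 0,"y": 0,"z": 0,"roll": 1.5}]'

```text
time: 11.25
tcp_pos: [0.4752, -0.0015, 0.1596]
tool_rot: [-180.0, 0.0, 164.3]
wrist_force: [0.4, -0.7, 4.3]
width: 0.0119
grasp_force: 25.0
```

```bash
python3 o.py
```

```text
{'time': 11.25, 'tcp_pos': [0.4752, -0.0015, 0.1596], 'tool_rot': [-179.9998, 0.0122, 164.3233], 'wrist_force': [0.4379, -0.6793, 4.2799], 'moment': [-0.1761, 0.0359, -0.0157], 'width': 0.011868160818998144, 'grasp_force': 24.99863773584366}
```

Call:
jog_arm --series '[{"fingers": 0,"x": 0,"y": 0,"z": 0,"roll": 0.7},{"fingers": 0,"x": 0,"y": 0,"z": 0,"roll": 1.5},{"fingers": 0,"x": 0,"y": 0,"z": 0,"roll": 1.5}]'

```text
time: 11.55
tcp_pos: [0.4751, -0.0015, 0.1596]
tool_rot: [-180.0, 0.0, 165.8]
wrist_force: [0.5, -0.4, 4.4]
width: 0.012
grasp_force: 25.0
```

```bash
python3 o.py
```

```text
{'time': 11.55, 'tcp_pos': [0.4751, -0.0015, 0.1596], 'tool_rot': [-179.9976, 0.0098, 165.8213], 'wrist_force': [0.505, -0.3635, 4.4325], 'moment': [-0.1164, -0.0473, -0.0275], 'width': 0.011981872125005347, 'grasp_force': 24.999094605445862}
```

Call:
jog_arm --series '[{"fingers": 0,"x": 0,"y": 0,"z": 0,"roll": 0.7},{"fingers": 0,"x": 0,"y": 0,"z": 0,"roll": 1.5},{"fingers": 0,"x": 0,"y": 0,"z": 0,"roll": 1.5}]'

```text
time: 11.85
tcp_pos: [0.4751, -0.0016, 0.1596]
tool_rot: [-180.0, 0.0, 167.3]
wrist_force: [-0.1, -1.1, 5.2]
width: 0.0117
grasp_force: 25.0
```

```bash
python3 o.py
```

```text
{'time': 11.85, 'tcp_pos': [0.4751, -0.0016, 0.1596], 'tool_rot': [-179.993, 0.013, 167.3434], 'wrist_force': [-0.1419, -1.0891, 5.2441], 'moment': [-0.1586, -0.0139, -0.0857], 'width': 0.011740019442964347, 'grasp_force': 25.000170171260834}
```

Call:
jog_arm --series '[{"fingers": 0,"x": 0,"y": 0,"z": 0,"roll": 0.7},{"fingers": 0,"x": 0,"y": 0,"z": 0,"roll": 1.5},{"fingers": 0,"x": 0,"y": 0,"z": 0,"roll": 2.5},{"fingers": 0,"x": 0,"y": 0,"z": 0,"roll": 2.5}]'

```text
time: 12.25
tcp_pos: [0.4751, -0.0016, 0.1596]
tool_rot: [-180.0, 0.0, 169.8]
wrist_force: [-0.5, -1.3, 4.7]
width: 0.012
grasp_force: 25.0
```

```bash
python3 o.py
```

```text
{'time': 12.25, 'tcp_pos': [0.4751, -0.0016, 0.1596], 'tool_rot': [-179.9872, 0.0099, 169.8472], 'wrist_force': [-0.5115, -1.2571, 4.7316], 'moment': [-0.2228, 0.0629, 0.0016], 'width': 0.01202256484399972, 'grasp_force': 24.99953180551529}
```

Call:
jog_arm --series '[{"fingers": 0,"x": 0,"y": 0,"z": 0,"roll": 2},{"fingers": 0,"x": 0,"y": 0,"z": 0,"roll": 4},{"fingers": 0,"x": 0,"y": 0,"z": 0,"roll": 6},{"fingers": 0,"x": 0,"y": 0,"z": 0,"roll": 8},{"fingers": 0,"x": 0,"y": 0,"z": 0,"roll": 10},{"fingers": 0,"x": 0,"y": 0,"z": 0,"roll": 10}]'

```text
time: 12.85
tcp_pos: [0.4751, -0.0017, 0.1596]
tool_rot: [-180.0, 0.0, 179.8]
wrist_force: [-0.2, -1.8, 4.6]
width: 0.0114
grasp_force: 25.0
```

```bash
python3 o.py
```

```text
{'time': 12.85, 'tcp_pos': [0.4751, -0.0017, 0.1596], 'tool_rot': [-179.9776, 0.0102, 179.8455], 'wrist_force': [-0.2197, -1.8237, 4.5558], 'moment': [-0.1967, 0.0018, 0.0187], 'width': 0.011353769814765692, 'grasp_force': 24.997675716876984}
```

Call:
jog_arm --series '[{"fingers": 0,"x": 0,"y": 0,"z": 0,"roll": 3},{"fingers": 0,"x": 0,"y": 0,"z": 0,"roll": 6},{"fingers": 0,"x": 0,"y": 0,"z": 0,"roll": 9},{"fingers": 0,"x": 0,"y": 0,"z": 0,"roll": 12},{"fingers": 0,"x": 0,"y": 0,"z": 0,"roll": 15},{"fingers": 0,"x": 0,"y": 0,"z": 0,"roll": 18},{"fingers": 0,"x": 0,"y": 0,"z": 0,"roll": 21},{"fingers": 0,"x": 0,"y": 0,"z": 0,"roll": 24},{"fingers": 0,"x": 0,"y": 0,"z": 0,"roll": 25},{"fingers": 0,"x": 0,"y": 0,"z": 0,"roll": 25}]'

```text
time: 13.85
tcp_pos: [0.4755, -0.0028, 0.1597]
tool_rot: [-179.9, -0.0, -155.2]
wrist_force: [0.5, -5.7, 3.1]
width: 0.0117
grasp_force: 25.0
```

```bash
python3 o.py
```

```text
{'time': 13.85, 'tcp_pos': [0.4755, -0.0028, 0.1597], 'tool_rot': [-179.8587, -0.0101, -155.1908], 'wrist_force': [0.5149, -5.7026, 3.0973], 'moment': [-0.9885, -0.1449, -0.0522], 'width': 0.011677832994011117, 'grasp_force': 25.01096338033676}
```

Call:
jog_arm --series '[{"fingers": 0,"x": 0,"y": -1,"z": 0,"roll": 2},{"fingers": 0,"x": 0,"y": -2,"z": 0,"roll": 5},{"fingers": 0,"x": 0,"y": -2,"z": 0,"roll": 8},{"fingers": 0,"x": 0,"y": -2,"z": 0,"roll": 11},{"fingers": 0,"x": 0,"y": -2,"z": 0,"roll": 11}]'

```text
time: 14.35
tcp_pos: [0.4753, -0.0035, 0.1596]
tool_rot: [-180.0, 0.0, -144.2]
wrist_force: [0.8, -0.8, 4.7]
width: 0.0118
grasp_force: 25.0
```

```bash
python3 o.py
```

```text
{'time': 14.35, 'tcp_pos': [0.4753, -0.0035, 0.1596], 'tool_rot': [-179.9837, 0.0279, -144.1905], 'wrist_force': [0.8275, -0.7827, 4.6684], 'moment': [-0.0157, -0.1655, 0.0413], 'width': 0.011836793435622928, 'grasp_force': 24.997510313987732}
```

Call:
jog_arm --series '[{"fingers": 0,"x": 0,"y": 0,"z": 0.5,"roll": 0},{"fingers": 0,"x": 0,"y": 0,"z": 1,"roll": 0},{"fingers": 0,"x": 0,"y": 0,"z": 1.5,"roll": 0},{"fingers": 0,"x": 0,"y": 0,"z": 2,"roll": 0},{"fingers": 0,"x": 0,"y": 0,"z": 2,"roll": 0}]'

```text
time: 14.85
tcp_pos: [0.4747, -0.0035, 0.1613]
tool_rot: [180.0, -0.0, -144.2]
wrist_force: [0.2, -2.5, -1.7]
width: 0.0116
grasp_force: 25.0
```

```bash
python3 o.py
```

```text
{'time': 14.85, 'tcp_pos': [0.4747, -0.0035, 0.1613], 'tool_rot': [179.9666, -0.0419, -144.2307], 'wrist_force': [0.1938, -2.5206, -1.7255], 'moment': [-0.3319, 0.0291, -0.0344], 'width': 0.01160217592755894, 'grasp_force': 24.998618066310883}
```

Call:
jog_arm --series '[{"fingers": 0,"x": 0,"y": 0,"z": 0.7,"roll": 0},{"fingers": 0,"x": 0,"y": 0,"z": 1.4,"roll": 0},{"fingers": 0,"x": 0,"y": 0,"z": 2,"roll": 0},{"fingers": 0,"x": 0,"y": 0,"z": 2,"roll": 0}]'

```text
time: 15.25
tcp_pos: [0.4751, -0.0034, 0.1637]
tool_rot: [180.0, 0.0, -144.2]
wrist_force: [1.0, -1.0, -1.7]
width: 0.012
grasp_force: 25.0
```

```bash
python3 o.py
```

```text
{'time': 15.25, 'tcp_pos': [0.4751, -0.0034, 0.1637], 'tool_rot': [179.9963, 0.0096, -144.2193], 'wrist_force': [0.9886, -0.9894, -1.7495], 'moment': [-0.2042, 0.0279, -0.0216], 'width': 0.011984599901070023, 'grasp_force': 24.998120963573456}
```

Free; lift on.

Call:
jog_arm --series '[{"fingers": 0,"x": 0,"y": 0,"z": 3,"roll": 0},{"fingers": 0,"x": 0,"y": 0,"z": 7,"roll": 0},{"fingers": 0,"x": 0,"y": 0,"z": 12,"roll": 0},{"fingers": 0,"x": 0,"y": 0,"z": 18,"roll": 0},{"fingers": 0,"x": 0,"y": 0,"z": 26,"roll": 0},{"fingers": 0,"x": 0,"y": 0,"z": 36,"roll": 0},{"fingers": 0,"x": 0,"y": 0,"z": 48,"roll": 0},{"fingers": 0,"x": 0,"y": 0,"z": 60,"roll": 0},{"fingers": 0,"x": 0,"y": 0,"z": 70,"roll": 0},{"fingers": 0,"x": 0,"y": 0,"z": 70,"roll": 0},{"fingers": 0,"x": 0,"y": 0,"z": 70,"roll": 0}]'

```text
time: 16.35
tcp_pos: [0.4751, -0.0035, 0.2337]
tool_rot: [-180.0, 0.0, -144.2]
wrist_force: [0.5, 0.3, -0.9]
width: 0.012
grasp_force: 25.0
```

```bash
python3 o.py; python3 - <<'E'
from h import *
s=capture("side");t=capture("top")
b=cv2.resize(s[90:290,220:420],None,fx=3,fy=3,interpolation=2)
o=np.zeros((600,800,3),np.uint8);o[:,:600]=b
o[:200,600:]=t[120:320,180:380];o[200:400,600:]=s[200:400,150:350]
cv2.imwrite("pics/c4.png",o)
E
```

```text
{'time': 16.35, 'tcp_pos': [0.4751, -0.0035, 0.2337], 'tool_rot': [-179.9805, 0.0158, -144.2138], 'wrist_force': [0.4568, 0.2709, -0.9426], 'moment': [0.0513, 0.0198, -0.015], 'width': 0.011959450544343542, 'grasp_force': 24.99679058790207}
```

View pics/c4.png

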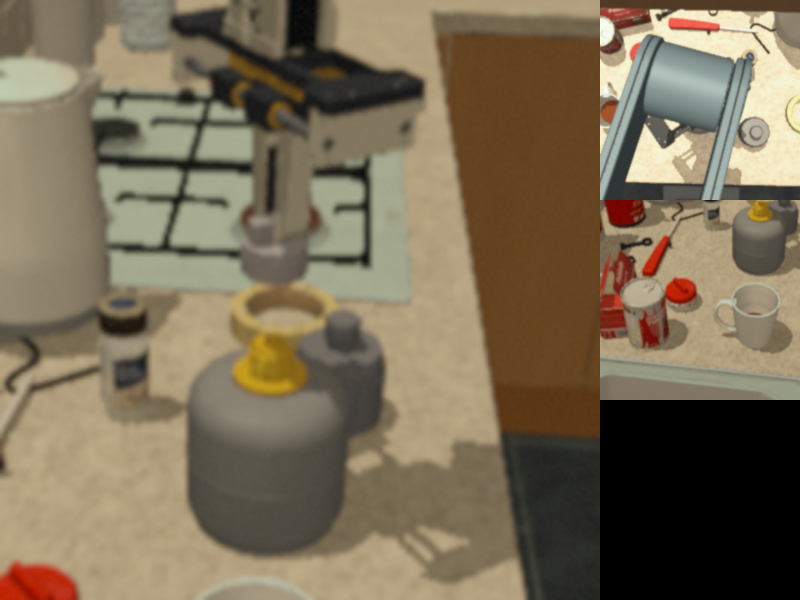

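The cap is held upright at crop (273,250), clear above the bare brass neck at (270,355). The hood stands upright at (343,375), and the other objects are where they were.

```bash
python3 -c "
from bench import sign_off
print(sign_off())"
```

```text
the job is handed in; nothing more can be done
None
```

The hood stands upright on the worktop to the right of the bottle; the cap loosened counter-clockwise (ordinary thread) without being forced, and the gripper holds it upright above the open neck; I handed the job in at about 16 s.

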